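# Hold the spring clip open round the tall card

### The job

Squeeze the steel spring clip open and take it off the steel plate it is parked on, then hold it jaws-down and gaping over the middle of the tall, narrow card (not the low, wide one), square to the card, with the card's top edge about halfway up inside the jaws, so that somebody can slip notes in beside it. The clip must not touch the card or its holder there, and nothing else may be knocked about. Finish while still holding the clip up and squeezed right open: do not let go.

Things in the scene. Friction and masses are not known exactly. Their poses are not given: they have to be found in the camera images.
- clip: Steel spring clip, 98 mm high, 60 mm wide (its y), 110 g. Origin on the pivot pin (radius 5 mm, along y); z up to the handles, x across the mouth, the squeezing direction. Starts upright, nipped by its spring on the park's plate, its x along the park's x: jaw ends 9 to 17 mm below the plate's top edge, up to 15 mm off the plate's middle
- handle_mid (a point): between the two handle plates, 34 mm above the pin: a place to squeeze. Plates 40 mm wide (y), 3 mm thick, from 4 to about 53 mm above the pin. Shut, they lean outward by 0.3 rad: outside width about 25 mm at the bottom, 40 mm here, 54 mm at the top. Squeezed right together they stand parallel, about 22 mm outside width
- mouth (a point): mid-mouth at the jaw ends, 42 mm below the pin. Jaws 56 mm wide (y), each ending in an inward lip 6 mm high; the mouth is hollow from the lips up to the pin. Gap between the lips 2 mm shut, 26 mm right open
- jaw_near (a joint): opening angle of the clip half at its -x side, rad: 0 shut, 0.3 right open (end stop); 0.024 while nipped on the plate. Squeezing the handles opens both halves alike; the spring needs about 4 N on each handle to start, about 10 N to hold right open, and shuts the clip when let go
- jaw_far (a joint): the same for the half at the clip's +x side
- park: Clip park, fixed: dark wooden foot 70 x 100 x 14 mm with an upright steel plate 4 mm thick (x), 90 mm wide (y), top edge 74 mm above the worktop. Origin under its centre, on the worktop
- plate_top (a point): middle of the top edge of the park's plate; x is the plate's normal, y runs along the edge, z up
- holder_tall: Loose wooden card holder, foot 70 x 100 x 18 mm, 0.6 kg, that carries the tall card; origin under its centre, on the worktop
- card_tall: The tall card: plain stiff white card, 74 mm wide (y), 2.5 mm thick (x), upright and fixed in its holder, top edge 115 mm above the worktop. Origin same as its holder's
- tall_edge (a point): middle of the tall card's top edge; x is the card's normal, y runs along the edge, z up
- holder_wide: The other loose holder, with the same foot, with the low wide card; leave it alone. Origin under its centre, on the worktop
- wide_edge (a point): middle of the top edge of the wide card (105 mm wide, top edge 80 mm above the worktop)
- mouse: black computer mouse, 104 x 60 x 36 mm, bystander behind the work; origin under its centre
- stapler: black stapler, 32 x 136 x 44 mm, bystander behind the work; origin under its centre
- tape_roll: roll of brown tape, 96 mm across, 48 mm high, bystander; origin under its centre
- cream_jar: round cream jar, 62 mm across, 35 mm high, bystander; origin under its centre
There are look-alikes about, which are no part of the job. What is shaped like the clip but purple is not meant.

How it is judged:
By the outcome, as a careful person would: the job done as asked, in the order asked, and still so for the second after the job is handed in, while the arm keeps its last pose, push and grip.
It also fails if it takes over 38 s, if anything falls off the work surface, if the arm or the gripper's body presses on something with over 40 N, if the wrist force passes 120 N, or if a joint passes its speed limit or range.

### The arm

A 6-joint arm with a two-finger parallel gripper is mounted at the origin on a cart in front of the work surface, level with it; the furniture and walls round the work are solid. World frame = base frame: x ahead of the robot, y to its left, z up, the work surface at z = 0. Lengths are in m, angles in rad, forces in N, time in s.
With the tool pointing down it reaches from about 0.25 to 0.725 m from the base axis. Payload 4 kg.
Tool frame: the origin (TCP) lies midway between the tips of the shut fingers; the grasp point (between the pads) lies 19 mm behind it; z points along the fingers, y is the line along which they close (so a half turn about z gives the same grasp; the last joint's range is limited). The gripper opens to 85 mm and grips with 20 to 120 N. Pads are 22 mm wide; open, the fingers measure 114 mm over their backs; the gripper's body (76 mm by 85 mm) begins 54 mm behind the grasp point. The pads swing forward as they close: fully open they stand 13 mm farther back than shut.
Start: joints at [1.206, 0.241, 0.005, 1.335, 0, 1.571], TCP at [0.178, 0.467, 0.21] pointing down, gripper open.
Joint ranges: [-2.72, 2.72], [-1.05, 1.87], [-1.09, 1.28], [-1.99, 2.15], [-1.42, 1.44], [-3.14, 3.14]. Speed limits (rad/s): [2.79, 2.79, 3.14, 3.14, 3.14, 3.14].

### API

Orientations are given as a unit quaternion [x, y, z, w].
In Python, from workcell import bot gives the robot as it stands.
- The arm moves only by the tool move_arm, never from a script. Its argument "motion" is a list of rows, each an object of numbers: "x", "y", "z": the shift along the tool's x, y, z in cm; "yaw": the turn about the tool's z in degrees. A call has 1 to 20 rows; each row is the pose to reach, as a shift and turn from the pose commanded when the call began, along the tool's axes at that moment; what a row does not reach only later rows make up. A row lasts 1/8 s, in which the tool goes at most 62.5 mm and 10.7 degrees, less where a joint would pass 70% of its speed; a pose out of reach is approached as far as the arm can. A call with a gripper value outside its range is refused whole. "gripper" is the opening, from -1 (shut) to 1 (fully open), set as the call begins (left out, the last holds). The fingers move at their own pace and stop on an object; the grip force is fixed at half the most. Time passes only in rows, so rows that repeat a pose let the fingers close. It gives the time, the measured TCP pose, the force, the opening and the grip force at its end, in the units of the state.
- bot.get_obs(): the state, without advancing time (a new reading comes with each control period).
- bot.camera(name): name is "scene" or "top"; returns the picture (384x512x3 uint8, blue, green, red); there is no depth.
- bot.camera_model(name): a dict with "K" (3x3 intrinsics, pixels), "dist" ([k1, k2, p1, p2, k3] as OpenCV has them; the pictures are not rectified), "world_from_camera" (4x4, takes a point from camera to world coordinates). Camera axes: x right, y down, z forward; pixel columns grow to the right and rows downward; lengths in m; the calibration is good to about 2 mm. A picture is of the moment at which its call begins. camera_model takes no time and is no camera call.
- bot.job_done(): hands the job in; it is judged then, once.
Trained networks look in the newest picture that a camera, given by its name, has taken for a name from the list of things; names that differ only in an ending like _2 or _b are one class to them, and where a whole thing is asked for, a point or a joint stands for the part that bears it (a point fixed in the world has none). Each returns a list of dicts, best first, with "score" (0 to 1); they miss things now and then, are a little off and sometimes report something else, mostly with a low value. They report only what shows in the picture. A call takes as long as a camera call. They do not tell look-alikes from the thing itself.
- bot.cut_out(camera, name): "mask" (384x512 bool, what is visible of it) and "centre" ([row, column] in pixels, amid what is visible of it).
The state is a dict: "clock": time; "joint_pos": joint angles; "joint_vel": joint speeds; "tau": joint torques, N m; "eef_pos": TCP position; "tool_rot": TCP orientation; "ft_force": force on the tool from outside, world axes, zero at the start; "ft_torque": the same for the moment, N m; "grip_width": finger opening in m; "grasp_force": force on a finger pad.
Only numpy, scipy, OpenCV 4.12 (cv2) and the standard library are available. Lean on these libraries where they do the work, as an engineer would, in place of code of your own. Each camera call takes 0.05 s, during which the arm holds its last target. There are 200 camera calls.

## Working session

There is one attempt and no reset: what is moved stays moved. The work goes in short steps, Python scripts to look and compute and a tool call to move; the robot and the scene stay as the last step left them, time stands still between calls to the robot, and variables do not carry over. Pictures are saved under pics/ and viewed, at most 10 in all, crops included, and the job is handed in when it is done.

Besides the shell and the picture viewer there is one more tool, called after "Emit:" as name(argument=value, ...), one argument or row to a line, values as JSON. move_arm: Moves the arm, as the interface text tells. Its arguments: {"type":"object","properties":{"motion":{"type":"array"},"gripper":{"type":"number"}},"required":["motion"]}

```bash
mkdir -p pics; ls
python3 - <<'E'
from workcell import bot
import cv2,numpy as np
a=bot.camera("scene");b=bot.camera("top")
cv2.imwrite("pics/s0.png",a);cv2.imwrite("pics/t0.png",b)
for c in("scene","top"):
  m=bot.camera_model(c);print(c,np.round(m["K"],1).tolist(),m["dist"],np.round(m["world_from_camera"],3).tolist())
  for n in["clip","park","card_tall","holder_tall","holder_wide"]:
    for d in bot.cut_out(c,n)[:3]:
      r=np.argwhere(d["mask"]);print(n,round(d["score"],2),np.round(d["centre"]),r.min(0),r.max(0),len(r))
o=bot.get_obs();print({k:np.round(v,3) for k,v in o.items()})
E
```

```text
pics
scene [[430.8, 0.0, 263.6], [0.0, 430.8, 189.6], [0.0, 0.0, 1.0]] [-0.05829201  0.          0.          0.          0.        ] [[0.564, -0.402, 0.722, -0.06], [-0.826, -0.292, 0.482, -0.191], [0.017, -0.868, -0.497, 0.569], [0.0, 0.0, 0.0, 1.0]]
clip 0.84 [240. 312.] [209 292] [268 326] 1494
clip 0.61 [220. 290.] [203 281] [248 309] 665
park 0.74 [279. 310.] [248 277] [305 339] 1900
park 0.68 [202. 193.] [187 174] [219 214] 900
card_tall 0.79 [218. 236.] [197 220] [242 249] 1103
holder_tall 0.97 [233. 236.] [196 207] [261 262] 2121
holder_wide 0.84 [212. 192.] [187 169] [233 220] 1592
top [[396.0, 0.0, 256.9], [0.0, 396.0, 188.8], [0.0, 0.0, 1.0]] [0.03084649 0.         0.         0.         0.        ] [[0.009, -0.994, 0.105, 0.491], [-1.0, -0.009, 0.002, 0.22], [-0.001, -0.105, -0.994, 0.961], [0.0, 0.0, 0.0, 1.0]]
clip 0.83 [224. 320.] [212 302] [236 332] 594
clip 0.73 [182. 279.] [172 268] [195 292] 450
park 0.67 [216. 234.] [214 228] [216 241] 22
park 0.62 [231. 307.] [211 293] [240 337] 631
card_tall 0.65 [223. 320.] [212 302] [236 332] 605
holder_tall 0.9 [215. 233.] [201 213] [231 255] 1197
holder_wide 0.59 [206. 178.] [191 154] [224 200] 1289
{'clock': np.float64(0.6), 'joint_pos': array([ 1.206,  0.241,  0.005,  1.335, -0.   ,  1.571]), 'joint_vel': array([-0.002,  0.001, -0.001,  0.   , -0.001, -0.   ]), 'tau': array([ 1.0000e-03, -3.7197e+01,  2.5257e+01,  1.0000e-03,  0.0000e+00,
       -0.0000e+00]), 'eef_pos': array([0.178, 0.467, 0.21 ]), 'tool_rot': array([0.181, 0.983, 0.   , 0.   ]), 'ft_force': array([-0.118,  0.527,  0.278]), 'ft_torque': array([ 0.003,  0.02 , -0.027]), 'grasp_force': np.float64(0.0), 'grip_width': np.float64(0.085)}
```

Run:
```python
import cv2,numpy as np
a=cv2.imread("pics/s0.png")[150:330,140:380];b=cv2.imread("pics/t0.png")[140:270,130:370]
a=cv2.resize(a,(780,585),interpolation=cv2.INTER_CUBIC);b=cv2.resize(b,(800,433),interpolation=cv2.INTER_CUBIC)
cv2.imwrite("pics/s0c.png",a);cv2.imwrite("pics/t0c.png",b)
```

```text
(no output)
```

View pics/s0.png

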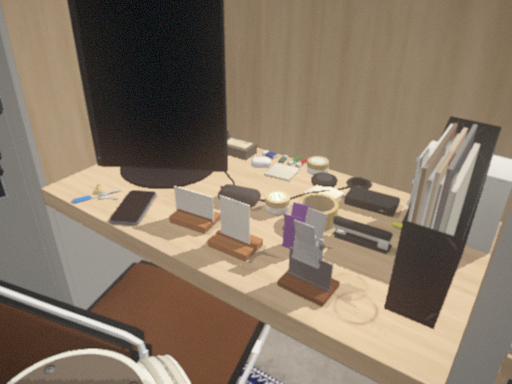

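View pics/s0c.png

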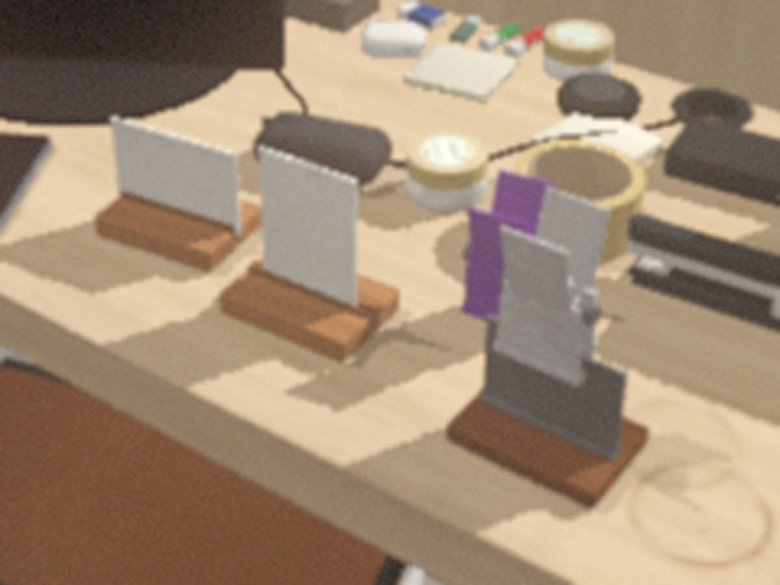

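View pics/t0c.png

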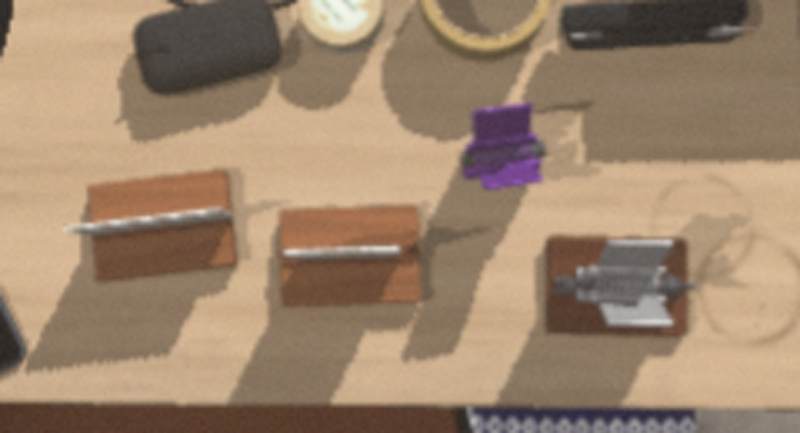

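The steel clip is the grey one on the dark park at scene (312,240), top (320,224). The purple look-alike is at scene (290,220), top (279,182), and the crops confirm by colour and park that it isn't the one meant. The tall card is at scene (236,218), top (233,215), and the wide low one is at scene (192,206), top (178,205). I'll fit poses to the corners read from the crops.

```bash
cat > h.py <<'E'
from workcell import bot
import cv2,numpy as np
from scipy.optimize import least_squares
M={c:bot.camera_model(c) for c in("scene","top")}
def proj(c,P):
    m=M[c];T=np.linalg.inv(m["world_from_camera"])
    return cv2.projectPoints(np.array(P,float),cv2.Rodrigues(T[:3,:3])[0],T[:3,3],np.array(m["K"]),np.array(m["dist"]))[0][:,0]
S=lambda u,v:(u/3.25+139.65,v/3.25+149.65)   # crop -> full picture
T=lambda u,v:(u/3.3333+129.65,v/3.3333+139.65)
def fit(rows,x0,free):
    "rows: (cam, local xyz, pixel); pose x,y,z,yaw; free: indices solved"
    x0=np.array(x0,float)
    def f(p):
        q=x0.copy();q[free]=p;c,s=np.cos(q[3]),np.sin(q[3]);r=[]
        for cam,l,px in rows:
            w=[q[0]+c*l[0]-s*l[1],q[1]+s*l[0]+c*l[1],q[2]+l[2]]
            r.append(proj(cam,[w])[0]-px)
        return np.array(r).ravel()
    s=least_squares(f,x0[free],loss="soft_l1",x_scale=0.01);q=x0.copy();q[free]=s.x
    return q,f(s.x).reshape(-1,2)
E
python3 - <<'E'
from h import *
card=[("scene",(0,.037,.115),S(262,148)),("scene",(0,-.037,.115),S(357,180)),("top",(0,.037,.115),T(285,253)),("top",(0,-.037,.115),T(400,250))]
hf=[("top",(a,b,.018),T(u,v)) for a,b,u,v in[(.035,.05,282,210),(.035,-.05,418,206),(-.035,-.05,422,300),(-.035,.05,283,305)]]
pk=[("top",(a,b,.014),T(u,v)) for a,b,u,v in[(.035,.05,547,237),(.035,-.05,686,237),(-.035,-.05,687,333),(-.035,.05,547,333)]]
pk+=[("top",(0,.045,.074),T(553,285)),("top",(0,-.045,.074),T(693,287)),("scene",(0,-.045,.074),S(625,372)),("scene",(-.035,.05,.014),S(449,432)),("scene",(-.035,-.05,.014),S(592,492)),("scene",(.035,-.05,.014),S(648,432))]
for n,r in(("card",card),("holder",hf),("both",card+hf),("park",pk)):
    q,e=fit(r,[.45,.2,0,0],[0,1,3]);print(n,q.round(4),e.round(1).tolist())
yaw=q[3]
cl=[("scene",(-.027,.02,.053),S(503,228)),("scene",(-.027,-.02,.053),S(568,255)),("scene",(.027,.02,.053),S(540,190)),("scene",(.027,-.02,.053),S(606,208)),
("scene",(-.006,.028,-.042),S(497,350)),("scene",(-.006,-.028,-.042),S(582,383)),
("top",(.027,.02,.053),T(612,240)),("top",(.027,-.02,.053),T(673,240)),("top",(-.027,.02,.053),T(604,325)),("top",(-.027,-.02,.053),T(670,324))]
q,e=fit(cl,[q[0],q[1],.103,yaw],[0,1,2]);print("clip",q.round(4),e.round(1).tolist())
q,e=fit(cl,q,[0,1,2,3]);print("clip",q.round(4))
E
```

```text
card [0.5255 0.2729 0.     0.0364] [[-1.1, 0.4], [-0.6, 1.1], [0.3, -0.8], [0.5, -0.9]]
holder [0.5249 0.2735 0.     0.0419] [[-0.6, -0.5], [0.5, -0.7], [0.3, 0.6], [-0.3, 0.5]]
both [0.5252 0.2732 0.     0.0408] [[-1.3, 0.5], [-0.7, 1.1], [0.1, -0.6], [0.3, -0.8], [-0.4, -0.6], [0.7, -0.8], [0.4, 0.5], [-0.1, 0.4]]
park [0.5054 0.0841 0.     0.0089] [[-0.3, -0.3], [-0.1, -0.3], [0.2, 0.5], [-0.1, 0.4], [2.7, -0.4], [1.2, -0.9], [-0.5, 0.9], [-2.9, -1.7], [0.2, 1.4], [-0.2, -1.9]]
clip [0.5061 0.0894 0.1031 0.0089] [[-2.1, 1.0], [-1.5, 0.4], [1.7, -1.0], [1.3, 0.4], [-0.8, -0.9], [-0.4, 0.1], [-1.3, -1.1], [0.1, -1.1], [1.5, 0.2], [1.6, 0.5]]
clip [0.506  0.0893 0.1031 0.0337]
```

Emit:
move_arm(
  gripper=1,
  motion=[
    {"x": -3.7,"y": -2,"yaw": 6},
    {"x": -7.4,"y": -3.9,"yaw": 11},
    {"x": -11,"y": -5.9,"yaw": 17},
    {"x": -14.7,"y": -7.9,"yaw": 23},
    {"x": -18.4,"y": -9.8,"yaw": 28},
    {"x": -22,"y": -11.8,"yaw": 34},
    {"x": -25.7,"y": -13.8,"yaw": 40},
    {"x": -29.4,"y": -15.7,"yaw": 45},
    {"x": -33.1,"y": -17.7,"yaw": 51},
    {"x": -36.7,"y": -19.7,"yaw": 57},
    {"x": -40.4,"y": -21.6,"yaw": 62},
    {"x": -44.1,"y": -23.6,"yaw": 68},
    {"x": -44.1,"y": -23.6,"yaw": 68},
    {"x": -44.1,"y": -23.6,"yaw": 68},
  ],
)

```text
invalid input at $.motion[0]: expected keys x, y, z, yaw
```

Emit:
move_arm(
  gripper=1,
  motion=[
    {"x": -3.7,"y": -2,"z": 0,"yaw": 6},
    {"x": -7.4,"y": -3.9,"z": 0,"yaw": 11},
    {"x": -11,"y": -5.9,"z": 0,"yaw": 17},
    {"x": -14.7,"y": -7.9,"z": 0,"yaw": 23},
    {"x": -18.4,"y": -9.8,"z": 0,"yaw": 28},
    {"x": -22,"y": -11.8,"z": 0,"yaw": 34},
    {"x": -25.7,"y": -13.8,"z": 0,"yaw": 40},
    {"x": -29.4,"y": -15.7,"z": 0,"yaw": 45},
    {"x": -33.1,"y": -17.7,"z": 0,"yaw": 51},
    {"x": -36.7,"y": -19.7,"z": 0,"yaw": 57},
    {"x": -40.4,"y": -21.6,"z": 0,"yaw": 62},
    {"x": -44.1,"y": -23.6,"z": 0,"yaw": 68},
    {"x": -44.1,"y": -23.6,"z": 0,"yaw": 68},
    {"x": -44.1,"y": -23.6,"z": 0,"yaw": 68},
  ],
)

```text
clock: 2.35
eef_pos: [0.5058, 0.0894, 0.2096]
tool_rot: [0.7, 0.714, -0.0, -0.0]
ft_force: [-0.3, 1.0, -0.1]
grip_width: 0.0851
grasp_force: 0.0
```

Emit:
move_arm(
  motion=[
    {"x": 0,"y": 0,"z": 2,"yaw": 0},
    {"x": 0,"y": 0,"z": 4,"yaw": 0},
    {"x": 0,"y": 0,"z": 6,"yaw": 0},
    {"x": 0,"y": 0,"z": 7.5,"yaw": 0},
    {"x": 0,"y": 0,"z": 8.5,"yaw": 0},
    {"x": 0,"y": 0,"z": 9.1,"yaw": 0},
    {"x": 0,"y": 0,"z": 9.1,"yaw": 0},
  ],
)

```text
clock: 3.22
eef_pos: [0.5061, 0.0894, 0.1187]
tool_rot: [0.7, 0.714, -0.0, -0.0]
ft_force: [-0.3, -1.2, 0.3]
grip_width: 0.0858
grasp_force: 0.0
```

Run:
```python
from workcell import bot
import cv2,numpy as np
a=bot.camera("scene")[150:330,200:440];b=bot.camera("top")[160:280,220:420]
a=cv2.resize(a,(400,300),interpolation=cv2.INTER_CUBIC);b=cv2.resize(b,(400,240),interpolation=cv2.INTER_CUBIC)
cv2.imwrite("pics/g1.png",cv2.resize(np.vstack([a,b]),(444,600)))
print(bot.get_obs()["ft_force"])
```

```text
[ 0.17469405 -0.28225171  0.97767005]
```

View pics/g1.png

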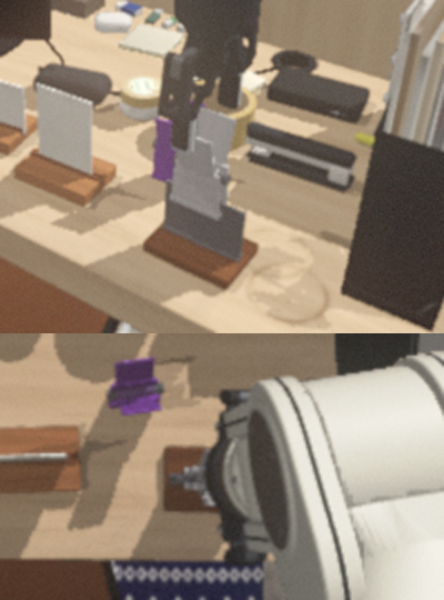

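The scene view shows the two fingers straddling the grey handles, at about (182,120) and (236,80) in the crop. Their midpoint is (209,100), above the handle centre at about (209,135). Nothing else is touched, so I close.

Emit:
move_arm(
  gripper=-1,
  motion=[
    {"x": 0,"y": 0,"z": 9.1,"yaw": 0},
  ],
)

```text
clock: 3.45
eef_pos: [0.5127, 0.0904, 0.0612]
tool_rot: [0.7, 0.714, 0.006, 0.004]
ft_force: [-0.7, 0.8, 3.9]
grip_width: 0.0696
grasp_force: 0.0
```

I repeated the old 9.1 cm shift when shifts start afresh in each call, so the tool has gone about 6 cm too low. I'm reversing at once with the gripper open.

Emit:
move_arm(
  gripper=1,
  motion=[
    {"x": 0,"y": 0,"z": -3,"yaw": 0},
    {"x": 0,"y": 0,"z": -6.2,"yaw": 0},
    {"x": 0,"y": 0,"z": -9,"yaw": 0},
    {"x": 0,"y": 0,"z": -12,"yaw": 0},
    {"x": 0,"y": 0,"z": -15,"yaw": 0},
    {"x": 0,"y": 0,"z": -15,"yaw": 0},
  ],
)

```text
clock: 4.2
eef_pos: [0.5084, 0.0896, 0.2096]
tool_rot: [0.7, 0.714, 0.003, 0.002]
ft_force: [0.6, 0.1, -0.7]
grip_width: 0.0853
grasp_force: 0.0
```

Run:
```python
from workcell import bot
import cv2,numpy as np
a=bot.camera("scene");cv2.imwrite("pics/s2.png",a)
for d in bot.cut_out("scene","clip"):
  r=np.argwhere(d["mask"]);print(round(d["score"],2),np.round(d["centre"]),r.min(0),r.max(0),len(r))
cv2.imwrite("pics/s2c.png",cv2.resize(a[150:330,140:380],(780,585),interpolation=cv2.INTER_CUBIC))
print(bot.get_obs()["eef_pos"])
```

```text
0.8 [245. 310.] [216 292] [274 326] 1407
0.65 [220. 293.] [202 282] [247 310] 757
[0.50635165 0.08925705 0.20649783]
```

View pics/s2c.png

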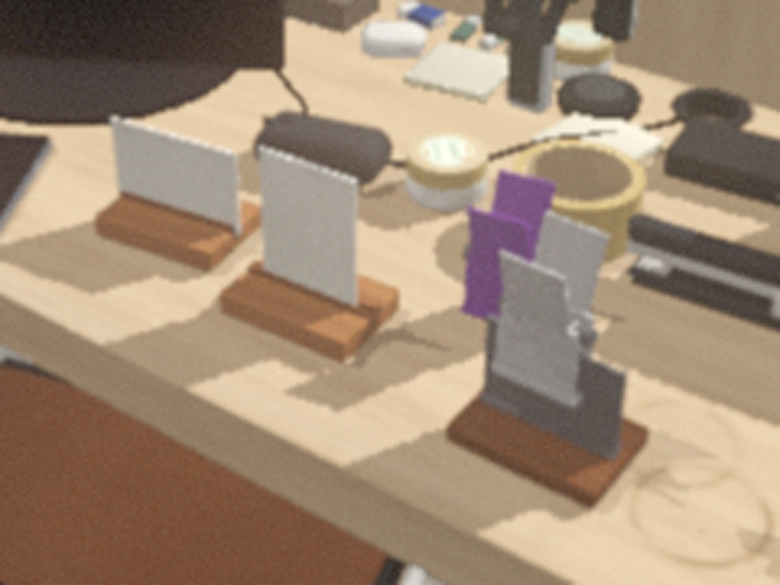

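The steel clip is still upright on the plate, but pushed down: handle tops at crop (500,250) and (606,228), jaw ends at (495,370)-(580,405). Holders and purple clip haven't moved. I'll refit the clip's height.

Run:
```python
from h import *
def rows(p):
  L=[(-.027,.02,.053),(-.027,-.02,.053),(.027,.02,.053),(.027,-.02,.053),(-.006,.028,-.042),(-.006,-.028,-.042)]
  return [("scene",l,S(*q)) for l,q in zip(L,p)]
for p in([(503,228),(568,255),(540,190),(606,208),(497,350),(582,383)],[(500,250),(565,283),(540,212),(606,228),(495,370),(580,405)]):
  q,e=fit(rows(p),[.506,.0894,.103,.0152],[1,2]);print(q.round(4),e.round(1).tolist())
  q,e=fit(rows(p),[.506,.0894,.103,.0152],[0,1,2,3]);print(q.round(4),e.round(1).tolist())
o=bot.get_obs();print(o["eef_pos"].round(4),o["tool_rot"].round(4),o["ft_force"])
```

```text
[0.506  0.0885 0.1036 0.0152] [[-1.6, 1.0], [-0.9, 0.3], [2.0, -1.1], [1.7, 0.3], [-0.4, -0.8], [0.2, 0.0]]
[0.5144 0.0932 0.0964 0.0875] [[-1.0, 2.1], [0.1, 0.5], [0.4, -0.5], [0.4, 0.0], [-0.8, -0.4], [0.4, -0.9]]
[0.506  0.0885 0.088  0.0152] [[-1.1, 1.7], [-0.7, -0.7], [1.4, -0.6], [0.9, 1.5], [-0.2, -0.5], [0.1, -0.2]]
[0.5065 0.089  0.0875 0.0652] [[-0.9, 2.2], [0.2, -0.8], [0.4, -0.5], [0.3, 1.0], [-0.6, -0.1], [0.4, -0.6]]
[0.5064 0.0893 0.2065] [7.003e-01 7.138e-01 4.000e-04 3.000e-04] [-0.9674196   0.24833226 -0.48975279]
```

Emit:
move_arm(
  gripper=1,
  motion=[
    {"x": 0,"y": 0,"z": 2.5,"yaw": 0},
    {"x": 0,"y": 0,"z": 5,"yaw": 0},
    {"x": 0,"y": 0,"z": 7,"yaw": 0},
    {"x": 0,"y": 0,"z": 8.7,"yaw": 0},
    {"x": 0,"y": 0,"z": 9.8,"yaw": 0},
    {"x": 0,"y": 0,"z": 10.3,"yaw": 0},
    {"x": 0,"y": 0,"z": 10.3,"yaw": 0},
    {"x": 0,"y": 0,"z": 10.3,"yaw": 0},
  ],
)

```text
clock: 5.3
eef_pos: [0.5067, 0.0894, 0.1039]
tool_rot: [0.7, 0.714, 0.001, 0.0]
ft_force: [-0.1, -0.1, -0.3]
grip_width: 0.0854
grasp_force: 0.0
```

Height is right. Now I close in place, with zero shift.

Emit:
move_arm(
  gripper=-1,
  motion=[
    {"x": 0,"y": 0,"z": 0,"yaw": 0},
    {"x": 0,"y": 0,"z": 0,"yaw": 0},
    {"x": 0,"y": 0,"z": 0,"yaw": 0},
    {"x": 0,"y": 0,"z": 0,"yaw": 0},
    {"x": 0,"y": 0,"z": 0,"yaw": 0},
    {"x": 0,"y": 0,"z": 0,"yaw": 0},
    {"x": 0,"y": 0,"z": 0,"yaw": 0},
    {"x": 0,"y": 0,"z": 0,"yaw": 0},
  ],
)

```text
clock: 6.3
eef_pos: [0.5063, 0.0894, 0.1035]
tool_rot: [0.7, 0.714, 0.0, 0.0]
ft_force: [-1.0, 0.6, 4.1]
grip_width: 0.017
grasp_force: 60.8
```

Run:
```python
from workcell import bot
import cv2,numpy as np
a=bot.camera("scene");cv2.imwrite("pics/s3.png",a)
cv2.imwrite("pics/s3c.png",cv2.resize(a[180:320,240:400],(686,600),interpolation=cv2.INTER_CUBIC))
o=bot.get_obs();print(o["eef_pos"],o["grip_width"],o["ft_force"],o["ft_torque"])
```

```text
[0.50631216 0.08937379 0.10353861] 0.016911179863553633 [-1.35323589  0.41707205  4.24557057] [-0.01494201  0.26790962 -0.06162844]
```

View pics/s3c.png

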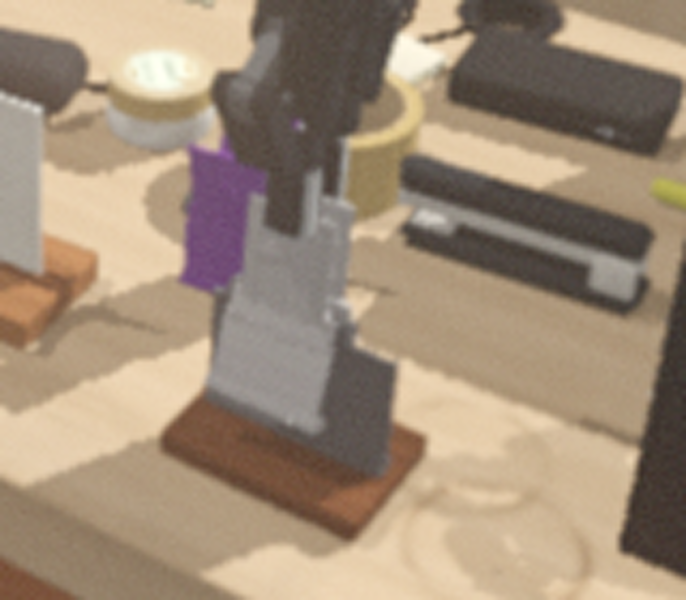

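The clip is gripped by both pads, with the near fingertip at (285,230) on the handle, and its jaws gape either side of the plate near crop (265,400). Now I lift it straight up.

Emit:
move_arm(
  gripper=-1,
  motion=[
    {"x": 0,"y": 0,"z": -0.5,"yaw": 0},
    {"x": 0,"y": 0,"z": -1.5,"yaw": 0},
    {"x": 0,"y": 0,"z": -3,"yaw": 0},
    {"x": 0,"y": 0,"z": -4.5,"yaw": 0},
    {"x": 0,"y": 0,"z": -6.5,"yaw": 0},
    {"x": 0,"y": 0,"z": -8.5,"yaw": 0},
    {"x": 0,"y": 0,"z": -10.2,"yaw": 0},
    {"x": 0,"y": 0,"z": -11,"yaw": 0},
    {"x": 0,"y": 0,"z": -11,"yaw": 0},
    {"x": 0,"y": 0,"z": -11,"yaw": 0},
  ],
)

```text
clock: 7.6
eef_pos: [0.5057, 0.0892, 0.2127]
tool_rot: [0.7, 0.714, -0.001, -0.0]
ft_force: [0.0, -0.5, -0.6]
grip_width: 0.0167
grasp_force: 60.4
```

Run:
```python
from workcell import bot
import cv2,numpy as np
a=bot.camera("scene");b=bot.camera("top");cv2.imwrite("pics/s4.png",a);cv2.imwrite("pics/t4.png",b)
for c in("scene","top"):
 for d in bot.cut_out(c,"clip"):
  r=np.argwhere(d["mask"]);print(c,round(d["score"],2),np.round(d["centre"]),r.min(0),r.max(0),len(r))
cv2.imwrite("pics/s4c.png",cv2.resize(a[110:300,240:400],(505,600),interpolation=cv2.INTER_CUBIC))
o=bot.get_obs();print(o["eef_pos"],o["grip_width"],o["ft_force"],o["tool_rot"])
```

```text
scene 0.86 [233. 296.] [203 281] [251 309] 756
scene 0.64 [204. 311.] [172 290] [231 329] 1627
top 0.8 [227. 315.] [214 307] [236 325] 291
top 0.66 [181. 279.] [170 268] [195 292] 501
[0.50578518 0.08922914 0.2126491 ] 0.016762281028140858 [ 0.22713262 -0.04065964 -0.99066024] [ 7.00280561e-01  7.13867417e-01 -5.53995863e-04 -3.74034607e-04]
```

View pics/s4c.png

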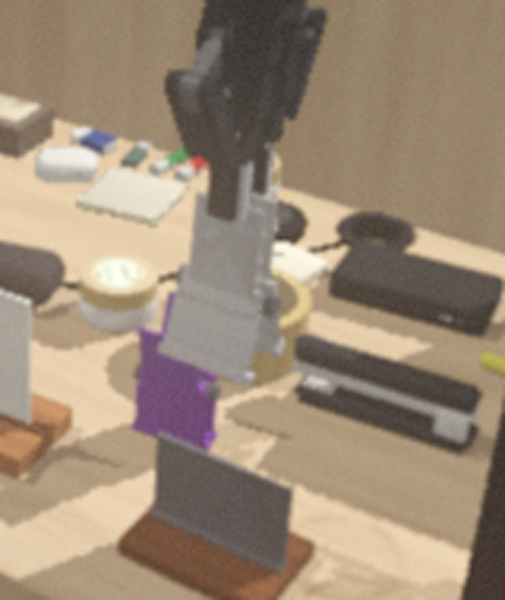

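Run:
```python
from h import *
C=lambda u,v:(u/3.157+239.7,v/3.157+109.7)
r=[("scene",(-.016,.028,-.042),C(158,357)),("scene",(-.016,-.028,-.042),C(248,382)),("scene",(-.011,.020,.053),C(203,192)),("scene",(-.013,.028,0.0),C(176,288))]
for rr in(r[:2],r):
  q,e=fit(rr,[.5058,.0892,.197,.0195],[1,2]);print(q.round(4),e.round(1).tolist())
o=bot.get_obs();R=cv2.Rodrigues(np.zeros(3))[0]
from scipy.spatial.transform import Rotation as Ro
R=Ro.from_quat(o["tool_rot"]).as_matrix();print(R.round(3))
d=np.array([.5252,.2732,0])-np.array([.5058,.0892,0]);print(R.T@d)
```

```text
[0.5058 0.0923 0.1867 0.0195] [[0.0, -1.3], [-0.0, 1.2]]
[0.5058 0.0879 0.1894 0.0195] [[2.2, -1.8], [2.4, 0.8], [-3.4, 2.5], [-1.4, -1.2]]
[[-0.019  1.    -0.001]
 [ 1.     0.019 -0.   ]
 [-0.    -0.001 -1.   ]]
[ 1.83593276e-01  2.29317151e-02 -7.45591485e-05]
```

The clip is clear of the plate, with its jaws gaping and level: near jaw edge at (158,357)-(248,382). The empty plate and purple clip stand untouched. Next I move over the tall card.

Emit:
move_arm(
  gripper=-1,
  motion=[
    {"x": 1,"y": 0.1,"z": 0,"yaw": 0},
    {"x": 3,"y": 0.4,"z": 0,"yaw": -0.2},
    {"x": 5.5,"y": 0.7,"z": 0,"yaw": -0.4},
    {"x": 8,"y": 1,"z": 0,"yaw": -0.5},
    {"x": 10.5,"y": 1.3,"z": 0,"yaw": -0.7},
    {"x": 13,"y": 1.6,"z": 0,"yaw": -0.9},
    {"x": 15.5,"y": 1.9,"z": 0,"yaw": -1},
    {"x": 17.5,"y": 2.2,"z": 0,"yaw": -1.2},
    {"x": 18.4,"y": 2.3,"z": 0,"yaw": -1.2},
    {"x": 18.4,"y": 2.3,"z": 0,"yaw": -1.2},
    {"x": 18.4,"y": 2.3,"z": 0,"yaw": -1.2},
  ],
)

```text
clock: 9.18
eef_pos: [0.5256, 0.273, 0.2133]
tool_rot: [0.693, 0.721, -0.0, 0.0]
ft_force: [-0.3, -0.3, -0.9]
grip_width: 0.0167
grasp_force: 60.4
```

Run:
```python
from workcell import bot
import cv2,numpy as np
a=bot.camera("scene");b=bot.camera("top");cv2.imwrite("pics/s5.png",a);cv2.imwrite("pics/t5.png",b)
A=cv2.resize(a[120:270,180:290],(440,600),interpolation=cv2.INTER_CUBIC)
B=cv2.resize(b[170:260,180:270],(360,360),interpolation=cv2.INTER_CUBIC)
I=np.zeros((600,800,3),np.uint8);I[:,:440]=A;I[:360,440:]=B;cv2.imwrite("pics/s5c.png",I)
o=bot.get_obs();print(o["eef_pos"],o["grip_width"],o["ft_force"],o["tool_rot"])
```

```text
[0.52570944 0.27287912 0.21348389] 0.017056574806215193 [-0.37328889  0.69503936 -0.64935253] [ 6.93200507e-01  7.20744789e-01 -2.82683291e-05  7.75433879e-05]
```

View pics/s5c.png

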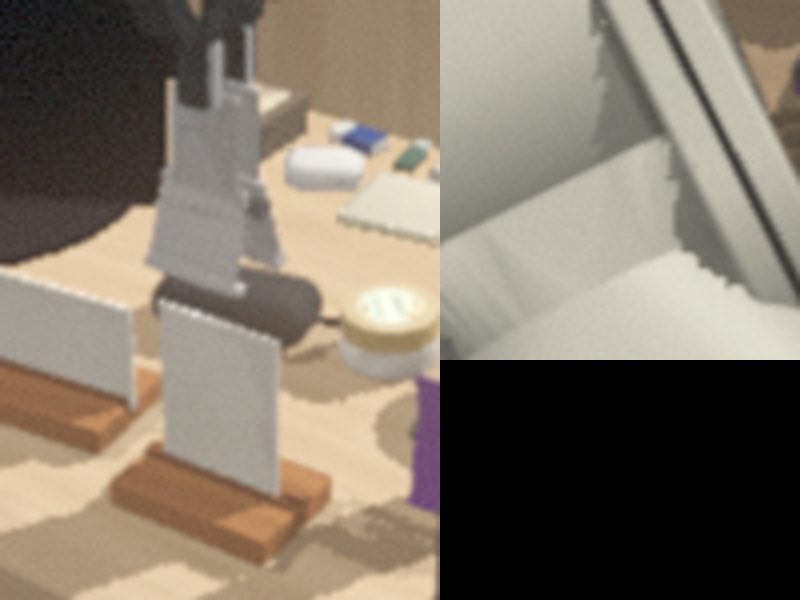

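The clip hangs above the tall card. Its near jaw edge is at (148,262)-(243,290), the far jaw's right end at (285,263), and the card's top edge runs (160,300)-(279,340).

Run:
```python
from h import *
C=lambda u,v:(u/4+179.6,v/4+119.6)
r=[("scene",(-.016,.028,-.042),C(147,263)),("scene",(-.016,-.028,-.042),C(243,291)),("scene",(.016,-.028,-.042),C(285,264))]
p=[.5257,.2729,.19,.0396]
for f in([1,2],[0,1,2],[0,1,2,3]):
  q,e=fit(r,p,f);print(q.round(4),e.round(1).tolist())
k=[("scene",(0,.037,.115),C(159,300)),("scene",(0,-.037,.115),C(280,341))]
for f in([1,2],[0,1]):
  q,e=fit(k,[.5252,.2732,0,.0408],f);print("card",q.round(4),e.round(1).tolist())
# silhouette residuals of handle at candidate
print((np.array(proj("scene",[[.5257-.011,.2729+.02,.19+.053],[.5257-.011,.2729-.02,.19+.053],[.5257-.013,.2729+.028,.19],[.5257-.013,.2729-.028,.19],[.5257,.2729-.03,.19]]))-[179.6,119.6])*4)
```

```text
[0.5257 0.273  0.1928 0.0396] [[0.9, -0.6], [0.1, 0.3], [-1.2, 0.2]]
[0.4973 0.2507 0.2133 0.0396] [[0.0, -0.8], [0.4, 0.5], [-0.4, 0.1]]
[0.4985 0.2518 0.2122 0.0511] [[-0.0, -0.6], [0.5, 0.5], [-0.5, 0.1]]
card [0.5252 0.2715 0.0034 0.0408] [[0.1, -0.1], [-0.1, 0.1]]
card [0.5295 0.2749 0.     0.0408] [[0.3, -0.1], [-0.2, 0.1]]
[[164.09557793  88.83877207]
 [231.75798069 109.49200795]
 [152.21947277 186.57954771]
 [244.16373483 218.09728691]
 [263.96046949 208.97311051]]
```

The clip is centred and square over the card to within about 2 mm. Its pin is about 0.190 m high, so lowering 5.4 cm puts the card edge 21 mm up the jaws.

Emit:
move_arm(
  gripper=-1,
  motion=[
    {"x": 0,"y": 0,"z": 0.5,"yaw": 0},
    {"x": 0,"y": 0,"z": 1.2,"yaw": 0},
    {"x": 0,"y": 0,"z": 2,"yaw": 0},
    {"x": 0,"y": 0,"z": 2.8,"yaw": 0},
    {"x": 0,"y": 0,"z": 3.6,"yaw": 0},
    {"x": 0,"y": 0,"z": 4.4,"yaw": 0},
    {"x": 0,"y": 0,"z": 5,"yaw": 0},
    {"x": 0,"y": 0,"z": 5.4,"yaw": 0},
    {"x": 0,"y": 0,"z": 5.4,"yaw": 0},
    {"x": 0,"y": 0,"z": 5.4,"yaw": 0},
    {"x": 0,"y": 0,"z": 5.4,"yaw": 0},
  ],
)

```text
clock: 10.65
eef_pos: [0.5259, 0.2738, 0.1597]
tool_rot: [0.693, 0.721, 0.0, 0.0]
ft_force: [-0.3, 0.6, -1.4]
grip_width: 0.0165
grasp_force: 60.4
```

Run:
```python
from workcell import bot
import cv2,numpy as np
a=bot.camera("scene");cv2.imwrite("pics/s6.png",a)
cv2.imwrite("pics/s6c.png",cv2.resize(a[150:270,180:320],(700,600),interpolation=cv2.INTER_CUBIC))
o=bot.get_obs();print(o["eef_pos"],o["grip_width"],o["ft_force"],o["clock"])
```

```text
[0.52580125 0.27380709 0.15961879] 0.016833256694631628 [ 0.33299827  0.62884949 -0.79357597] 10.7
```

View pics/s6c.png

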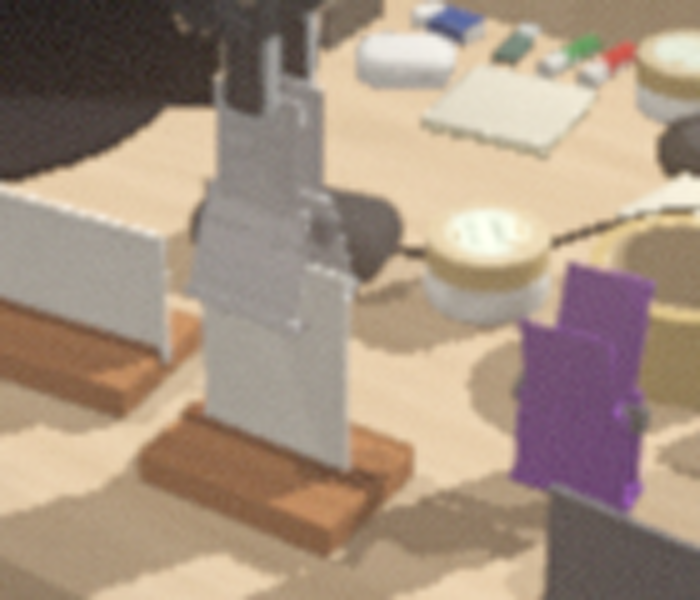

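The clip straddles the card: the near jaw end at (195,290)-(303,328) is in front of it, and the card's free corner at (351,275) hasn't moved. There is no contact force, and the clip is still held squeezed (16.8 mm, 60 N). Handing in.

```bash
python3 -c "
from workcell import bot
print(bot.job_done())"
```

```text
the job is handed in; nothing more can be done
None
```

I handed the job in at about 11 s with the steel clip held squeezed open, jaws-down, square and centred over the tall card. The card's top edge measures about halfway up inside the jaws, and no contact showed. One slip: before the grasp I drove the tool about 6 cm too low, which pushed the clip about 15 mm farther down its plate. That push peaked somewhere between readings, so I can't confirm it stayed under the 40 N limit; the clip stayed upright and nothing else visibly moved.

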